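Snap the key box shut and pin its hasp

TASK

Close the aluminium key box: press its sprung cover down until the roller catch snaps and holds it shut by itself with your hand off it, and only then push the headed pin sideways through the fork and the cover's lug until its head is fully home. The box stands on a soft pad that gives under load, so go by feel and do not force it, and leave the other things on the shelf where they are.

Things in the scene. Friction and masses are not known exactly. Their poses are not given: they have to be found in the camera images.
- pad: fixed soft rubber pad under the key box, 150 x 210 x 24 mm; origin at the centre of its underside. The aluminium box (120 mm along pad x, 180 mm along pad y, 55 mm high without cover) stands centred on it. Pad +x points from hinge side to front of the box (away from the robot at yaw 0), z up; yaw varies by 0.4 either way. Over 40 N from the robot on box or pad counts as forcing.
- case (a joint): how far the box has sunk into the pad (m): 0 at rest; it gives about 1 mm per 1.4 N pressed down on the box, at most 20 mm, and springs back. It does not give sideways.
- cover (a joint): cover angle (rad): 0 shut, starts at 0.85 to 1.2. As it opens, its front edge swings up and back towards the hinge side. Its spring and stiff hinge lift it to 0.6 to 0.75 if let go unlatched. The catch is met at about 0.09, passed at 0.04, then holds it below 0.02. Pressing 100 mm from the hinge takes up to 6 N on the way down and 14 to 18 N to pass the catch.
- cover_hinge (a point): middle of the hinge axis (along pad y), at pad (-60, 0, 85) mm when nothing presses. The cover is a flat plate 122 mm from here to its free front edge, 180 mm wide, 10 mm thick; its outer face lies 5 mm above the axis when shut. Site x points along the plate to the free edge, z out of the outer face.
- cover_edge (a point): middle of the cover's free front edge, on the outer face. A lug 10 mm thick and 40 mm deep hangs from this edge at pad y = -31 mm and drops between the fork's tines when shut.
- catch_mid (a point): middle of the sprung roller catch on the box's front face, pad (75, 45, 74) mm, 44 mm wide, standing out to pad x = 90 mm; the cover's striker snaps under the roller
- fork_mid (a point): middle of the fork on the box's front face, pad (79, -31, 58) mm: two tines 12 mm thick, 14 mm apart, 26 mm high, standing out to pad x = 91 mm
- pin (a joint): how far the pin is pushed in (m): starts drawn out at 0 to 0.004; 0.046 when its head seats on the fork. It slides along pad +y with 3 to 5 N of friction. With the cover not latched the pin runs against the lug or blocks it; with the pin in, the cover cannot shut.
- pin_head (a point): centre of the flat outer face of the pin's head: push it towards pad +y. Steel pin, level, along pad y, 10 mm thick, 62 mm long, captive in the fork; head 26 mm across, 10 mm thick; axis at pad x = 79 mm (19 mm in front of the box), 58 mm above the shelf. This face moves from pad y = -106 mm (drawn out) to -60 mm (home).
- bowl: pink ceramic trinket bowl, 110 mm across, 45 mm high; origin at the centre of its underside; a bystander, leave it where it is
- aid_case: silver hearing-aid case, closed, 70 x 100 x 32 mm; origin at the centre of its underside; a bystander, leave it where it is
- doorstop: black rubber doorstop wedge, 120 x 42 mm, about 35 mm high; origin at the centre of its underside; a bystander, leave it where it is
- key_a: aluminium locker key lying flat, 80 mm long, 5 mm thick; origin at the centre of its underside; a bystander, leave it where it is
- key_b: second aluminium locker key, the same; origin at the centre of its underside; a bystander, leave it where it is
- jar: round white jar with an aluminium cap, 60 mm across, 55 mm high; origin at the centre of its underside; a bystander, leave it where it is

How it is judged:
By the outcome, as a careful person would: the job done as asked, in the order asked, and still so for the second after the job is handed in, with the robot touching nothing.
It also fails if it takes over 48 s, if anything falls off the work surface, if the arm or the gripper's body presses on something with over 40 N, if the wrist force passes 120 N, or if a joint passes its speed limit or range.

ROBOT

A 7-joint arm with a two-finger parallel gripper is mounted at the origin on the work surface. World frame = base frame: x ahead of the robot, y to its left, z up, the work surface at z = 0. Lengths are in m, angles in rad, forces in N, time in s.
With the tool pointing down it reaches from about 0.4 to 0.85 m from the base axis. Payload 10.4 kg.
Tool frame: the origin (TCP) lies on the centre line of the jaws, within the pads' length; the fingertips stand 11 mm ahead of it and the grasp point (between the pads) lies 8 mm behind it (manip.finger_overhang is the distance from the TCP to the fingertips, in m); z points along the fingers, y is the line along which they close (so a half turn about z gives the same grasp; the last joint's range is limited). The gripper opens to 85 mm and grips with 20 to 120 N. Pads are 22 mm wide; open, the fingers measure 114 mm over their backs; the gripper's body (76 mm by 85 mm) begins 54 mm behind the grasp point. The pads swing forward as they close: fully open they stand 13 mm farther back than shut.
Start: joints at [-1.184, 0.332, -0.065, 1.46, 0.022, 1.35, -0.088], TCP at [0.249, 0.573, 0.242] pointing down, gripper open.
Joint ranges: [-2.6, 2.6], [-0.5, 2.12], [-1.47, 1.34], [0.16, 2.42], [-1.27, 4.41], [0.06, 2.06], [-2.6, 2.6]. Speed limits (rad/s): [2.22, 2.22, 2.79, 2.79, 3.14, 3.14, 3.14].

INTERFACE

Orientations are given as a unit quaternion [x, y, z, w].
In Python, from workcell import manip, imaging, workorder gives the robot as it stands.
- The arm moves only by the tool jog_arm, never from a script. Its argument "deltas" is a list of rows, each an object with "gripper": the opening, from 0 (shut) to 1 (fully open); "offset": the shift along the tool's x, y, z in m, a list of three; "rotation": the turn, a rotation vector about the tool's x, y, z in degrees, a list of three. In form: [{"gripper": gripper, "offset": [tx, ty, tz], "rotation": [ax, ay, az]}, ...]. A call has 1 to 20 rows; each row shifts and turns the commanded pose from where the row before left it, along the tool's axes as they then stand; what a row does not reach is not made up. A row lasts 1/10 s, in which the tool goes at most 50 mm and 8.59 degrees, less where a joint would pass 70% of its speed; a pose out of reach is approached as far as the arm can. A call with a gripper value outside its range is refused whole. The fingers move at their own pace and stop on an object; "newtons" is the grip in N (left out, the last holds). Time passes only in rows, so rows that do not move let the fingers close. It gives the time, the measured TCP pose, the force, the opening and the grip force at its end, in the units of the state.
- manip.get_obs(): the state, without advancing time (a new reading comes with each control period).
- imaging.camera(name): name is "scene" or "top"; returns the picture (400x640x3 uint8, blue, green, red); there is no depth.
- imaging.camera_model(name): a dict with "camera_matrix" (3x3 intrinsics, pixels), "k1" (the pictures are not rectified: a ray, as slopes to the right and down, at radius r is drawn at 1 + k1 r^2 times it, then the intrinsics apply), "world_to_cam" (4x4, takes a point from world to camera coordinates). Camera axes: x right, y up, looking along -z (the intrinsics and any distortion apply to the point x, -y, -z); pixel columns grow to the right and rows downward; lengths in m; the calibration is good to about 2 mm. A picture is of the moment at which its call begins. camera_model takes no time and is no camera call.
- workorder.hand_in(): hands the job in; it is judged then, once.
The state is a dict: "clock": time; "joint_pos": joint angles; "joint_velocities": joint speeds; "tau": joint torques, N m; "position": TCP position; "ee_rot": TCP orientation; "ft_force": force on the tool from outside, world axes, zero at the start; "torque": the same for the moment, N m; "grip_width": opening from 0.0 (shut) to 1.0 (fully open); "grasp_force": force on a finger pad.
Only numpy, scipy, OpenCV 4.12 (cv2) and the standard library are available. Lean on these libraries where they do the work, as an engineer would, in place of code of your own. Each camera call takes 0.05 s, during which the arm holds its last target. There are 200 camera calls.

## Working session

There is one attempt and no reset: what is moved stays moved. The work goes in short steps, Python scripts to look and compute and a tool call to move; the robot and the scene stay as the last step left them, time stands still between calls to the robot, and variables do not carry over. Pictures are saved under pics/ and viewed, at most 10 in all, crops included, and the job is handed in when it is done.

Besides the shell and the picture viewer there is one more tool, called after "Request:" in YAML: its name, and indented under it one key for each argument. jog_arm: Moves the arm, as the interface text tells. Its arguments: {"type":"object","properties":{"deltas":{"type":"array","items":{"type":"object","properties":{"gripper":{"type":"number"},"offset":{"type":"array","items":{"type":"number"}},"rotation":{"type":"array","items":{"type":"number"}}}}},"newtons":{"type":"number"}},"required":["deltas"]}

```bash
mkdir -p pics; python3 - <<'E'
from workcell import manip, imaging
import cv2, numpy as np
for n in("scene","top"):
    cv2.imwrite(f"pics/{n}0.png",imaging.camera(n)); m=imaging.camera_model(n); print(n,m)
print(manip.get_obs(), manip.finger_overhang)
E
```

```text
scene {'camera_matrix': array([[389.91454592,   0.        , 323.79487933],
       [  0.        , 389.91454592, 205.45377452],
       [  0.        ,   0.        ,   1.        ]]), 'k1': 0.0021566906080946234, 'world_to_cam': array([[-0.78081593,  0.62462475, -0.01305415,  0.44087097],
       [-0.38017773, -0.45845523,  0.80329552,  0.17628733],
       [ 0.49577352,  0.63218884,  0.59543756, -1.16745771],
       [ 0.        ,  0.        ,  0.        ,  1.        ]])}
top {'camera_matrix': array([[454.54010946,   0.        , 317.58005901],
       [  0.        , 454.54010946, 198.50207479],
       [  0.        ,   0.        ,   1.        ]]), 'k1': -0.09642715032339402, 'world_to_cam': array([[-0.02678995, -0.99934068,  0.02450504,  0.03918995],
       [ 0.98377338, -0.02200636,  0.17806085, -0.59841064],
       [-0.17740418,  0.02887765,  0.98371431, -0.88526533],
       [ 0.        ,  0.        ,  0.        ,  1.        ]])}
{'clock': 0.1, 'joint_pos': array([-1.18358172,  0.33281076, -0.06472242,  1.46083965,  0.02161034,
        1.34987899, -0.08849917]), 'joint_velocities': array([ 3.36691311e-04, -1.05761568e-03,  5.48943007e-04, -2.99026806e-03,
       -3.05623478e-04, -2.59558705e-03,  5.73965733e-05]), 'tau': array([ 1.11243178e-03, -6.26746774e+01,  4.88206709e-02, -3.92428136e+01,
        1.62562594e-02,  6.97932832e-03, -7.23039284e-05]), 'position': array([0.248894  , 0.57296775, 0.24160267]), 'ee_rot': array([ 2.03455247e-01,  9.79084050e-01, -6.12589923e-04, -9.80521524e-05]), 'ft_force': array([1.05362116, 0.43089127, 0.88694566]), 'torque': array([-0.05823685, -0.01121256, -0.02575408]), 'grasp_force': 0.0, 'grip_width': 1.0027097310334745} 0.011
```

View pics/scene0.png

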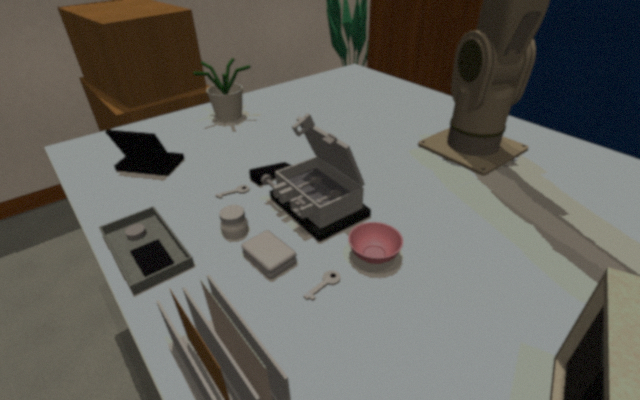

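View pics/top0.png

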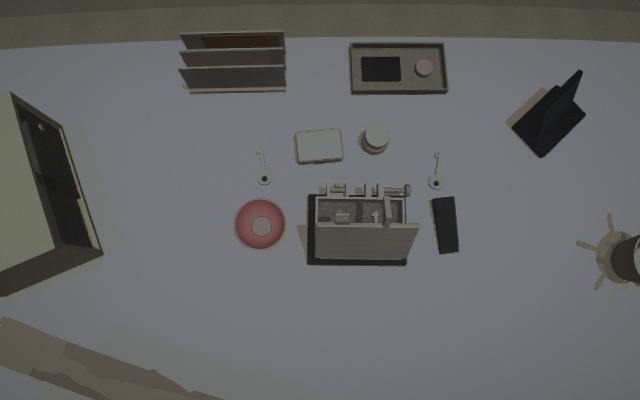

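The scene picture shows the box with its cover open near (320,185). In the top picture, the black pad spans about (308..406, 195..265), the catch is at (338,190), the fork at (365,190), and the pin head at (408,190). I'll measure these next.

```bash
cat > h.py <<'E'
import numpy as np, cv2
from workcell import imaging
def ray(n,uv):
    m=imaging.camera_model(n);K=m["camera_matrix"]
    d=np.array([m["k1"],0,0,0,0.])
    p=cv2.undistortPoints(np.array([[uv]],float),K,d)[0,0]
    T=m["world_to_cam"];R=T[:3,:3]
    return -R.T@T[:3,3], R.T@np.array([p[0],-p[1],-1.])
def plane(n,uv,z):
    c,d=ray(n,uv); return c+d*(z-c[2])/d[2]
def proj(n,P):
    m=imaging.camera_model(n);T=m["world_to_cam"];q=T[:3,:3]@np.array(P)+T[:3,3]
    x,y=q[0]/-q[2],-q[1]/-q[2];s=1+m["k1"]*(x*x+y*y);K=m["camera_matrix"]
    return np.array([K[0,0]*x*s+K[0,2],K[1,1]*y*s+K[1,2]])
def tri(uv1,uv2):
    c1,d1=ray("scene",uv1);c2,d2=ray("top",uv2)
    A=np.stack([d1,-d2],1);t=np.linalg.lstsq(A,c2-c1,rcond=None)[0]
    a=c1+d1*t[0];b=c2+d2*t[1];return (a+b)/2,np.linalg.norm(a-b)
E
python3 - <<'E'
from h import *
t=cv2.imread("pics/top0.png");s=cv2.imread("pics/scene0.png")
g=t.max(2);m=((g<45)*255).astype(np.uint8)
m[:,:295]=0;m[:,420:]=0;m[:180]=0;m[280:]=0
pts=np.argwhere(m)[:,::-1].astype(np.float32)
r=cv2.minAreaRect(pts);b=cv2.boxPoints(r);print(r)
W=np.array([plane("top",p,.024) for p in b]);print(b,W.round(4),W.mean(0))
print([np.linalg.norm(W[i]-W[i-1]).round(4) for i in range(4)])
a=cv2.resize(t[170:280,290:430],None,fx=5.5,fy=5.5,interpolation=cv2.INTER_CUBIC)
cv2.imwrite("pics/tc.png",cv2.convertScaleAbs(a,alpha=1.5))
a=cv2.resize(s[105:245,240:380],None,fx=4.2,fy=4.2,interpolation=cv2.INTER_CUBIC)
cv2.imwrite("pics/sc.png",cv2.convertScaleAbs(a,alpha=1.5))
E
```

```text
((356.5, 229.0), (70.0, 97.0), 90.0)
[[308. 194.]
 [405. 194.]
 [405. 264.]
 [308. 264.]] [[ 0.6147  0.0438  0.024 ]
 [ 0.6101 -0.1648  0.024 ]
 [ 0.4608 -0.156   0.024 ]
 [ 0.4666  0.0472  0.024 ]] [ 0.53804177 -0.05745355  0.024     ]
[np.float64(0.1481), np.float64(0.2086), np.float64(0.1495), np.float64(0.2033)]
```

View pics/tc.png

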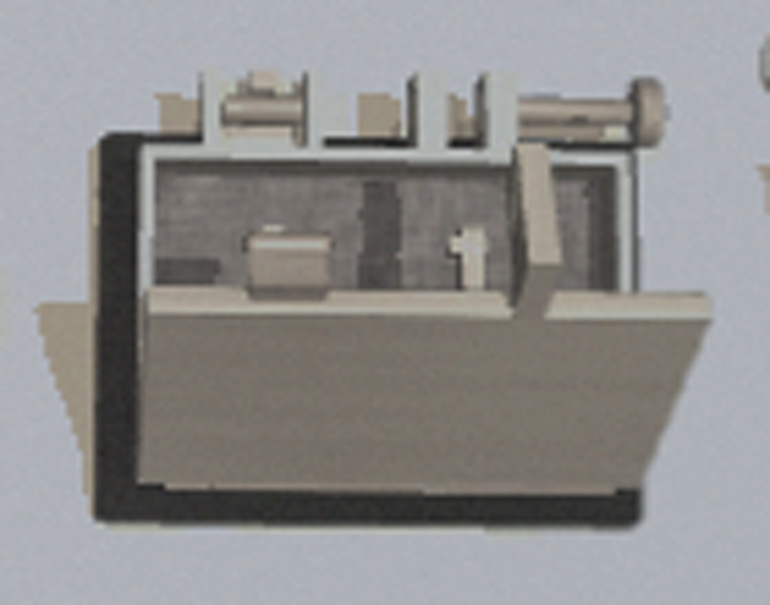

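View pics/sc.png

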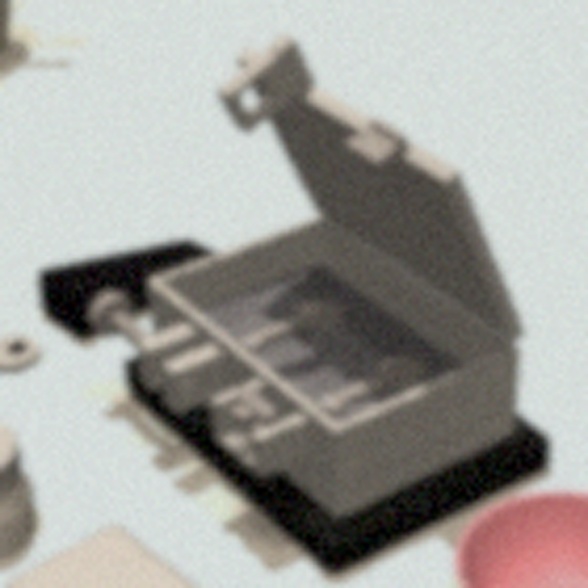

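The top crop shows the pin head at about (650,112), the box rim's front corners at (140,147) and (635,152), and pad corners at (97,525) and (638,527). In the scene crop the pin head is at (105,305).

```bash
python3 - <<'E'
from h import *
T=lambda x,y:(290+(x-2)/5.5,170+(y-2)/5.5)
S=lambda x,y:(240+(x-2)/4.2,105+(y-2)/4.2)
# model pts in pad frame -> top pixels; least squares on x,y,yaw
from scipy.optimize import least_squares
obs=[("top",(-75,105,24),T(96,524)),("top",(-75,-105,24),T(640,525)),("top",(75,105,24),T(102,133)),
("top",(60,90,79),T(140,147)),("top",(60,-90,79),T(636,153)),
("top",(91,-31+19,84-13),T(412,75)) if 0 else ("top",(91,-31+19,71),T(412,75)),("top",(91,-31-19,71),T(517,75)),
("scene",(75,105,24),S(330,555)),("scene",(-75,105,24),S(545,440)),("scene",(60,90,79),S(337,430)),("scene",(60,-90,79),S(150,278))]
def w(q,p):
    c,s=np.cos(q[2]),np.sin(q[2]);p=np.array(p)/1000
    return np.array([q[0]+c*p[0]-s*p[1],q[1]+s*p[0]+c*p[1],p[2]])
f=lambda q:np.concatenate([proj(n,w(q,p))-o for n,p,o in obs])
r=least_squares(f,[.538,-.057,0],loss='soft_l1');q=r.x;print("pose",q.round(4));print(f(q).reshape(-1,2).round(1))
for i in (0,1,2): print(plane("top",obs[i][2],.024).round(4), w(q,obs[i][1]).round(4))
P,e=tri(S(105,305),T(652,112));print("head tri",P.round(4),e.round(4),"pred",w(q,(79,-106,58)).round(4),w(q,(79,-102,58)))
for p in [(75,45,74),(79,-31,58)]:print(w(q,p).round(4))
for th in (.85,.95,1.05,1.15):
  for y in(90,-90):
    x=-60+122*np.cos(th)-5*np.sin(th);z=85+122*np.sin(th)+5*np.cos(th)
    print(th,((proj("top",w(q,(x,y,z)))-(290,170))*5.5+2).round(),((proj("scene",w(q,(x,y,z)))-(240,105))*4.2+2).round())
E
```

```text
pose [ 0.5362 -0.0573 -0.0393]
[[-0.7 -0.3]
 [ 0.7  0.6]
 [-0.6 -0.1]
 [-0.1 -0.3]
 [-1.4  0.1]
 [ 0.5 -0.6]
 [-0.2 -0.2]
 [ 0.  -3.3]
 [ 2.1 -1.9]
 [-0.6 -0.4]
 [-0.7 -0.4]]
[0.4647 0.0492 0.024 ] [0.4654 0.0505 0.024 ]
[ 0.4585 -0.158   0.024 ] [ 0.4571 -0.1593  0.024 ]
[0.6151 0.0434 0.024 ] [0.6152 0.0446 0.024 ]
head tri [ 0.6123 -0.1643  0.0605] 0.0019 pred [ 0.611  -0.1664  0.058 ] [ 0.61110878 -0.16236743  0.058     ]
[ 0.6129 -0.0153  0.074 ]
[ 0.6139 -0.0914  0.058 ]
0.85 [144. 220.] [405. 221.]
0.85 [697. 228.] [200.  90.]
0.95 [144. 247.] [422. 201.]
0.95 [703. 255.] [215.  73.]
1.05 [144. 277.] [440. 183.]
1.05 [708. 285.] [230.  57.]
1.15 [144. 310.] [459. 166.]
1.15 [713. 318.] [247.  43.]
```

Request:
jog_arm:
  deltas:
    - {"gripper": 0,"offset": [0,0,0],"rotation": [0,0,-7.05]}
    - {"gripper": 0,"offset": [0,0,0],"rotation": [0,0,-7.05]}
    - {"gripper": 0,"offset": [0,0,0],"rotation": [0,0,-7.05]}
    - {"gripper": 0,"offset": [-0.0176,-0.0442,0.003],"rotation": [0,0,0]}
    - {"gripper": 0,"offset": [-0.0176,-0.0442,0.003],"rotation": [0,0,0]}
    - {"gripper": 0,"offset": [-0.0176,-0.0442,0.003],"rotation": [0,0,0]}
    - {"gripper": 0,"offset": [-0.0176,-0.0442,0.003],"rotation": [0,0,0]}
    - {"gripper": 0,"offset": [-0.0176,-0.0442,0.003],"rotation": [0,0,0]}
    - {"gripper": 0,"offset": [-0.0176,-0.0442,0.003],"rotation": [0,0,0]}
    - {"gripper": 0,"offset": [-0.0176,-0.0442,0.003],"rotation": [0,0,0]}
    - {"gripper": 0,"offset": [-0.0176,-0.0442,0.003],"rotation": [0,0,0]}
    - {"gripper": 0,"offset": [-0.0176,-0.0442,0.003],"rotation": [0,0,0]}
    - {"gripper": 0,"offset": [-0.0176,-0.0442,0.003],"rotation": [0,0,0]}
    - {"gripper": 0,"offset": [-0.0176,-0.0442,0.003],"rotation": [0,0,0]}
    - {"gripper": 0,"offset": [-0.0176,-0.0442,0.003],"rotation": [0,0,0]}
    - {"gripper": 0,"offset": [-0.0176,-0.0442,0.003],"rotation": [0,0,0]}
    - {"gripper": 0,"offset": [-0.0176,-0.0442,0.003],"rotation": [0,0,0]}

```text
clock: 1.8
position: [0.4702, -0.057, 0.2002]
ee_rot: [0.02, 1.0, 0.0, 0.0]
ft_force: [1.7, 0.5, 0.3]
grip_width: -0.003
grasp_force: 0.0
```

```bash
python3 - <<'E'
import numpy as np
th=np.r_[1.2,np.linspace(1.13,.13,16)];r=110
x=-60+r*np.cos(th)-5*np.sin(th)-11;z=85+r*np.sin(th)+5*np.cos(th)+11
for t,a,b,c,d in zip(th,x,z,np.r_[0,-np.diff(x)],np.r_[0,-np.diff(z)]):print(*np.round([t,a,b,c,d],2))
E
```

```text
1.2 -35.8 200.34 0.0 0.0
1.13 -28.59 197.62 -7.21 2.72
1.06 -21.91 194.57 -6.68 3.05
1.0 -15.46 191.08 -6.46 3.49
0.93 -9.25 187.17 -6.21 3.91
0.86 -3.31 182.85 -5.94 4.32
0.8 2.33 178.15 -5.64 4.7
0.73 7.63 173.08 -5.31 5.07
0.66 12.6 167.67 -4.96 5.41
0.6 17.18 161.94 -4.59 5.73
0.53 21.38 155.92 -4.2 6.02
0.46 25.17 149.64 -3.79 6.29
0.4 28.53 143.11 -3.36 6.53
0.33 31.44 136.37 -2.92 6.73
0.26 33.91 129.46 -2.46 6.91
0.2 35.9 122.4 -2.0 7.06
0.13 37.42 115.22 -1.52 7.18
```

Request:
jog_arm:
  deltas:
    - {"gripper": 0,"offset": [-0.015,0,0]}
    - {"gripper": 0,"offset": [-0.015,0,0]}
    - {"gripper": 0,"offset": [-0.0072,0,0.0027]}
    - {"gripper": 0,"offset": [-0.0067,0,0.003]}
    - {"gripper": 0,"offset": [-0.0065,0,0.0035]}
    - {"gripper": 0,"offset": [-0.0062,0,0.0039]}
    - {"gripper": 0,"offset": [-0.0059,0,0.0043]}
    - {"gripper": 0,"offset": [-0.0056,0,0.0047]}
    - {"gripper": 0,"offset": [-0.0053,0,0.0051]}

```text
schema error: expected keys gripper, offset, rotation
```

Request:
jog_arm:
  deltas:
    - {"gripper": 0,"offset": [-0.015,0,0],"rotation": [0,0,0]}
    - {"gripper": 0,"offset": [-0.015,0,0],"rotation": [0,0,0]}
    - {"gripper": 0,"offset": [-0.0072,0,0.0027],"rotation": [0,0,0]}
    - {"gripper": 0,"offset": [-0.0067,0,0.003],"rotation": [0,0,0]}
    - {"gripper": 0,"offset": [-0.0065,0,0.0035],"rotation": [0,0,0]}
    - {"gripper": 0,"offset": [-0.0062,0,0.0039],"rotation": [0,0,0]}
    - {"gripper": 0,"offset": [-0.0059,0,0.0043],"rotation": [0,0,0]}
    - {"gripper": 0,"offset": [-0.0056,0,0.0047],"rotation": [0,0,0]}
    - {"gripper": 0,"offset": [-0.0053,0,0.0051],"rotation": [0,0,0]}

```text
clock: 2.7
position: [0.5438, -0.0579, 0.1727]
ee_rot: [0.02, 1.0, 0.0, 0.0]
ft_force: [-1.2, -0.1, 1.6]
grip_width: -0.005
grasp_force: 0.9
```

Request:
jog_arm:
  deltas:
    - {"gripper": 0,"offset": [-0.005,0,0.0054],"rotation": [0,0,0]}
    - {"gripper": 0,"offset": [-0.0046,0,0.0057],"rotation": [0,0,0]}
    - {"gripper": 0,"offset": [-0.0042,0,0.006],"rotation": [0,0,0]}
    - {"gripper": 0,"offset": [-0.0038,0,0.0063],"rotation": [0,0,0]}
    - {"gripper": 0,"offset": [-0.0034,0,0.0065],"rotation": [0,0,0]}
    - {"gripper": 0,"offset": [-0.0029,0,0.0067],"rotation": [0,0,0]}
    - {"gripper": 0,"offset": [-0.0025,0,0.0069],"rotation": [0,0,0]}
    - {"gripper": 0,"offset": [-0.002,0,0.007],"rotation": [0,0,0]}

```text
clock: 3.5
position: [0.5723, -0.0592, 0.1222]
ee_rot: [0.02, 1.0, 0.0, 0.0]
ft_force: [1.7, -0.2, 4.1]
grip_width: 0.003
grasp_force: 1.8
```

Request:
jog_arm:
  deltas:
    - {"gripper": 0,"offset": [-0.0015,0,0.005],"rotation": [0,0,0]}
    - {"gripper": 0,"offset": [0,0,0.005],"rotation": [0,0,0]}
    - {"gripper": 0,"offset": [0,0,0.003],"rotation": [0,0,0]}
    - {"gripper": 0,"offset": [0,0,0.003],"rotation": [0,0,0]}
    - {"gripper": 0,"offset": [0,0,0.002],"rotation": [0,0,0]}
    - {"gripper": 0,"offset": [0,0,0],"rotation": [0,0,0]}

```text
clock: 4.1
position: [0.5736, -0.0594, 0.1049]
ee_rot: [0.02, 1.0, 0.0, 0.0]
ft_force: [2.2, -0.1, 7.1]
grip_width: 0.003
grasp_force: 3.4
```

Request:
jog_arm:
  deltas:
    - {"gripper": 0,"offset": [0,0,0.002],"rotation": [0,0,0]}
    - {"gripper": 0,"offset": [0,0,0.002],"rotation": [0,0,0]}
    - {"gripper": 0,"offset": [0,0,0],"rotation": [0,0,0]}

```text
clock: 4.4
position: [0.5737, -0.0593, 0.1013]
ee_rot: [0.02, 1.0, 0.0, 0.001]
ft_force: [0.3, -0.1, 11.9]
grip_width: 0.004
grasp_force: 5.7
```

Request:
jog_arm:
  deltas:
    - {"gripper": 0,"offset": [0,0,0.002],"rotation": [0,0,0]}
    - {"gripper": 0,"offset": [0,0,0],"rotation": [0,0,0]}

```text
clock: 4.6
position: [0.5737, -0.0594, 0.0996]
ee_rot: [0.02, 1.0, 0.0, 0.001]
ft_force: [-2.1, 0.4, 14.1]
grip_width: 0.001
grasp_force: 6.9
```

Request:
jog_arm:
  deltas:
    - {"gripper": 0,"offset": [0,0,0.002],"rotation": [0,0,0]}
    - {"gripper": 0,"offset": [0,0,0],"rotation": [0,0,0]}

```text
clock: 4.8
position: [0.5738, -0.0594, 0.0978]
ee_rot: [0.02, 1.0, 0.0, 0.001]
ft_force: [-2.6, 1.4, 15.0]
grip_width: 0.002
grasp_force: 8.1
```

Request:
jog_arm:
  deltas:
    - {"gripper": 0,"offset": [0,0,0.002],"rotation": [0,0,0]}
    - {"gripper": 0,"offset": [0,0,0],"rotation": [0,0,0]}

```text
clock: 5.0
position: [0.5741, -0.0594, 0.0957]
ee_rot: [0.02, 1.0, 0.0, 0.001]
ft_force: [2.4, -0.4, 3.8]
grip_width: -0.002
grasp_force: 1.7
```

Request:
jog_arm:
  deltas:
    - {"gripper": 0,"offset": [0,0,0.002],"rotation": [0,0,0]}
    - {"gripper": 0,"offset": [0,0,0],"rotation": [0,0,0]}

```text
clock: 5.2
position: [0.5742, -0.0594, 0.0936]
ee_rot: [0.02, 1.0, 0.0, 0.001]
ft_force: [2.3, -0.9, 10.7]
grip_width: 0.003
grasp_force: 5.3
```

Request:
jog_arm:
  deltas:
    - {"gripper": 0,"offset": [0,0,0.0015],"rotation": [0,0,0]}
    - {"gripper": 0,"offset": [0,0,0],"rotation": [0,0,0]}

```text
clock: 5.4
position: [0.5742, -0.0594, 0.0922]
ee_rot: [0.02, 1.0, 0.0, 0.001]
ft_force: [1.3, 0.9, 12.3]
grip_width: 0.002
grasp_force: 6.2
```

The force fell from 15 N to 4 N at TCP z 0.0957, so the catch snapped. Next I lift off and check that it holds.

Request:
jog_arm:
  deltas:
    - {"gripper": 0,"offset": [0,0,-0.005],"rotation": [0,0,0]}
    - {"gripper": 0,"offset": [0,0,-0.01],"rotation": [0,0,0]}
    - {"gripper": 0,"offset": [0,0,-0.02],"rotation": [0,0,0]}
    - {"gripper": 0,"offset": [0,0,-0.03],"rotation": [0,0,0]}
    - {"gripper": 0,"offset": [0,0,-0.03],"rotation": [0,0,0]}
    - {"gripper": 0,"offset": [0.04,0,-0.02],"rotation": [0,0,0]}
    - {"gripper": 0,"offset": [0.04,0,-0.02],"rotation": [0,0,0]}
    - {"gripper": 0,"offset": [0.04,0,0],"rotation": [0,0,0]}
    - {"gripper": 0,"offset": [0.04,0,0],"rotation": [0,0,0]}

```text
clock: 6.3
position: [0.4113, -0.0529, 0.2259]
ee_rot: [0.02, 1.0, -0.0, -0.0]
ft_force: [0.2, 0.5, 1.2]
grip_width: 0.002
grasp_force: 0.0
```

```bash
python3 - <<'E'
from h import *
t=imaging.camera("top");s=imaging.camera("scene")
a=cv2.resize(t[150:280,290:470],None,fx=4.4,fy=4.4,interpolation=cv2.INTER_CUBIC)
b=cv2.resize(s[105:245,240:380],None,fx=4.2,fy=4.2,interpolation=cv2.INTER_CUBIC)
cv2.imwrite("pics/tc2.png",cv2.convertScaleAbs(a,alpha=1.5));cv2.imwrite("pics/sc2.png",cv2.convertScaleAbs(b,alpha=1.5))
cv2.imwrite("pics/top2.png",t)
E
```

```text
(no output)
```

View pics/tc2.png

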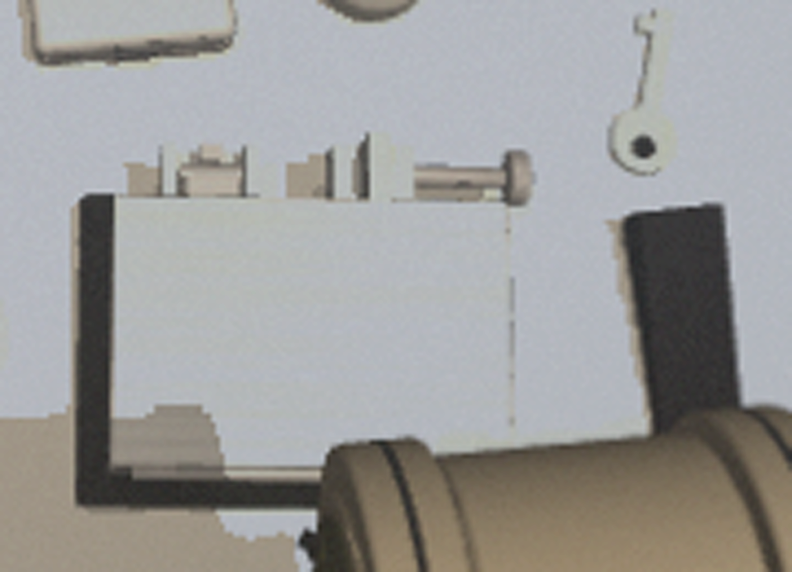

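View pics/sc2.png

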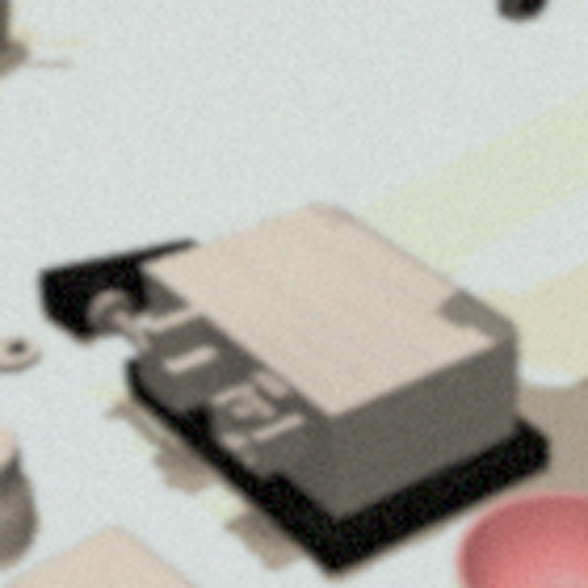

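The cover is shut and holding in both views with the hand off it. The pin head is at (519,177) in the top crop, the key's near edge at (608,140), and the doorstop corner at (625,215).

```bash
python3 - <<'E'
from h import *
q=np.array([.5362,-.0573]);c,s=np.cos(-.0393),np.sin(-.0393);R=np.array([[c,-s],[s,c]])
for n,(x,y),z in [("head",(519,177),.065),("headout",(533,178),.058),("key",(608,140),.005),("keybot",(640,176),.005),("door",(625,215),.035),("door0",(625,215),0.0)]:
    P=plane("top",(290+(x-2)/4.4,150+(y-2)/4.4),z);print(n,P.round(4),(R.T@(P[:2]-q)*1000).round(1))
from workcell import manip
o=manip.get_obs();print(o["joint_pos"].round(2),(R.T@(o["position"][:2]-q)*1000).round(1),o["ft_force"])
E
```

```text
head [ 0.6112 -0.1613  0.065 ] [  79.  -100.9]
headout [ 0.612  -0.1696  0.058 ] [  80.1 -109.2]
key [ 0.641  -0.2219  0.005 ] [ 111.2 -160.3]
keybot [ 0.6222 -0.2369  0.005 ] [  93.  -176.1]
door [ 0.5972 -0.2192  0.035 ] [  67.4 -159.3]
door0 [ 0.6034 -0.2292  0.    ] [  73.9 -169.2]
[-0.51 -0.18  0.48  2.02  0.09  1.28  1.47] [-127.3   -0.5] [ 1.24101206 -0.14780327  0.07498003]
```

Request:
jog_arm:
  deltas:
    - {"gripper": 0,"offset": [-0.0343,-0.0222,0],"rotation": [0,0,0]}
    - {"gripper": 0,"offset": [-0.0343,-0.0222,0],"rotation": [0,0,0]}
    - {"gripper": 0,"offset": [-0.0343,-0.0222,0],"rotation": [0,0,0]}
    - {"gripper": 0,"offset": [-0.0343,-0.0222,0],"rotation": [0,0,0]}
    - {"gripper": 0,"offset": [-0.0343,-0.0222,0],"rotation": [0,0,0]}
    - {"gripper": 0,"offset": [-0.0343,-0.0222,0],"rotation": [0,0,0]}
    - {"gripper": 0,"offset": [0,0,0.03],"rotation": [0,0,0]}
    - {"gripper": 0,"offset": [0,0,0.03],"rotation": [0,0,0]}
    - {"gripper": 0,"offset": [0,0,0.03],"rotation": [0,0,0]}
    - {"gripper": 0,"offset": [0,0,0.03],"rotation": [0,0,0]}
    - {"gripper": 0,"offset": [0,0,0],"rotation": [0,0,0]}

```text
clock: 7.5
position: [0.6108, -0.1932, 0.1014]
ee_rot: [0.02, 1.0, 0.001, -0.004]
ft_force: [-1.7, 0.5, -0.1]
grip_width: -0.001
grasp_force: 0.0
```

```bash
cat > st.py <<'E'
from h import *
from workcell import manip
q=np.array([.5362,-.0573]);c,s=np.cos(-.0393),np.sin(-.0393);R=np.array([[c,-s],[s,c]])
o=manip.get_obs();print((R.T@(o["position"][:2]-q)*1000).round(1),o["position"][2].round(4),(R.T@o["ft_force"][:2]).round(1),o["ft_force"][2].round(1))
E
python3 st.py; python3 - <<'E'
from h import *
t=imaging.camera("top")
cv2.imwrite("pics/tc3.png",cv2.convertScaleAbs(cv2.resize(t[150:280,290:470],None,fx=4.4,fy=4.4,interpolation=cv2.INTER_CUBIC),alpha=1.5))
E
```

```text
[  79.9 -132.8] 0.1014 [-1.7  0.5] -0.1
```

View pics/tc3.png

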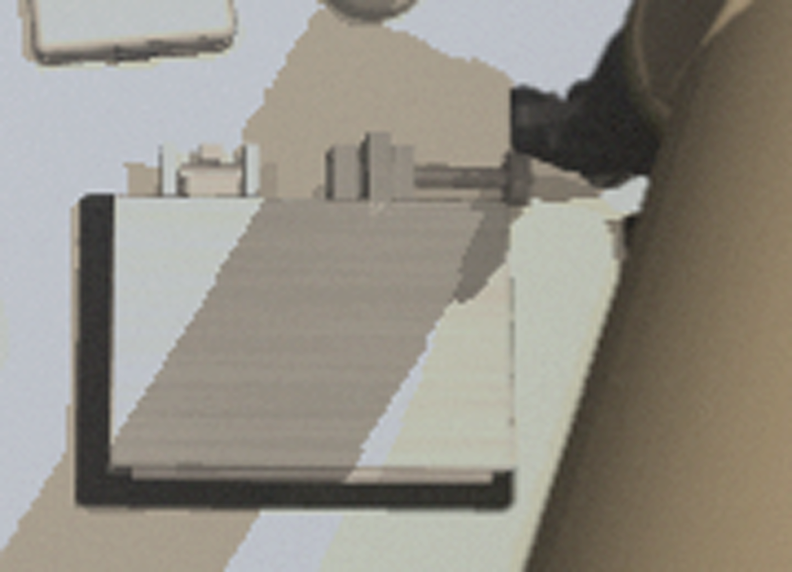

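The hand is just outside the pin head at (518,177) and clear of everything. Now I lower it.

Request:
jog_arm:
  deltas:
    - {"gripper": 0,"offset": [0,0,0.012],"rotation": [0,0,0]}
    - {"gripper": 0,"offset": [0,0,0.012],"rotation": [0,0,0]}
    - {"gripper": 0,"offset": [0,0,0.012],"rotation": [0,0,0]}
    - {"gripper": 0,"offset": [0,0,0.01],"rotation": [0,0,0]}
    - {"gripper": 0,"offset": [0,0,0],"rotation": [0,0,0]}

```text
clock: 8.05
position: [0.6127, -0.1938, 0.0584]
ee_rot: [0.02, 1.0, 0.0, -0.001]
ft_force: [-0.5, -0.1, -0.6]
grip_width: 0.002
grasp_force: 0.0
```

Request:
jog_arm:
  deltas:
    - {"gripper": 0,"offset": [0,0.004,0],"rotation": [0,0,0]}
    - {"gripper": 0,"offset": [0,0.004,0],"rotation": [0,0,0]}
    - {"gripper": 0,"offset": [0,0.004,0],"rotation": [0,0,0]}
    - {"gripper": 0,"offset": [0,0.004,0],"rotation": [0,0,0]}
    - {"gripper": 0,"offset": [0,0,0],"rotation": [0,0,0]}

```text
clock: 8.55
position: [0.6145, -0.1778, 0.0604]
ee_rot: [0.02, 1.0, -0.0, 0.0]
ft_force: [0.3, 0.7, -0.6]
grip_width: -0.002
grasp_force: 0.0
```

```bash
python3 st.py
```

```text
[  83.  -117.3] 0.0604 [0.3 0.8] -0.6
```

Request:
jog_arm:
  deltas:
    - {"gripper": 0,"offset": [0.003,0,0.002],"rotation": [0,0,0]}
    - {"gripper": 0,"offset": [0,0.003,0],"rotation": [0,0,0]}
    - {"gripper": 0,"offset": [0,0.003,0],"rotation": [0,0,0]}
    - {"gripper": 0,"offset": [0,0.003,0],"rotation": [0,0,0]}

```text
clock: 8.95
position: [0.6112, -0.1695, 0.058]
ee_rot: [0.021, 1.0, -0.0, -0.0]
ft_force: [-1.3, -3.6, -0.4]
grip_width: -0.001
grasp_force: 1.9
```

```bash
python3 st.py
```

```text
[  79.4 -109.2] 0.058 [-1.1 -3.6] -0.4
```

Request:
jog_arm:
  deltas:
    - {"gripper": 0,"offset": [0,0.003,0],"rotation": [0,0,0]}
    - {"gripper": 0,"offset": [0,0.003,0],"rotation": [0,0,0]}
    - {"gripper": 0,"offset": [0,0.003,0],"rotation": [0,0,0]}
    - {"gripper": 0,"offset": [0,0.003,0],"rotation": [0,0,0]}
    - {"gripper": 0,"offset": [0,0.003,0],"rotation": [0,0,0]}

```text
clock: 9.45
position: [0.612, -0.1538, 0.0579]
ee_rot: [0.02, 1.0, 0.0, -0.0]
ft_force: [-3.0, -2.9, 0.4]
grip_width: 0.004
grasp_force: 1.9
```

Request:
jog_arm:
  deltas:
    - {"gripper": 0,"offset": [0,0.003,0],"rotation": [0,0,0]}
    - {"gripper": 0,"offset": [0,0.003,0],"rotation": [0,0,0]}
    - {"gripper": 0,"offset": [0,0.003,0],"rotation": [0,0,0]}
    - {"gripper": 0,"offset": [0,0.003,0],"rotation": [0,0,0]}
    - {"gripper": 0,"offset": [0,0,0],"rotation": [0,0,0]}

```text
clock: 9.95
position: [0.613, -0.1412, 0.0581]
ee_rot: [0.02, 1.0, 0.0, 0.0]
ft_force: [-0.9, -1.4, 0.1]
grip_width: -0.002
grasp_force: 0.5
```

```bash
python3 st.py
```

```text
[ 80.  -80.8] 0.0581 [-0.8 -1.4] 0.1
```

Request:
jog_arm:
  deltas:
    - {"gripper": 0,"offset": [0,0.002,0],"rotation": [0,0,0]}
    - {"gripper": 0,"offset": [0,0.002,0],"rotation": [0,0,0]}
    - {"gripper": 0,"offset": [0,0.002,0],"rotation": [0,0,0]}

```text
clock: 10.25
position: [0.6132, -0.136, 0.0582]
ee_rot: [0.02, 1.0, -0.0, 0.0]
ft_force: [-0.7, -4.2, -0.4]
grip_width: 0.004
grasp_force: 1.8
```

Request:
jog_arm:
  deltas:
    - {"gripper": 0,"offset": [0,0.002,0],"rotation": [0,0,0]}
    - {"gripper": 0,"offset": [0,0.001,0],"rotation": [0,0,0]}

```text
clock: 10.45
position: [0.6133, -0.1336, 0.0583]
ee_rot: [0.02, 1.0, -0.0, 0.0]
ft_force: [-0.8, -6.8, -0.1]
grip_width: 0.002
grasp_force: 3.7
```

Request:
jog_arm:
  deltas:
    - {"gripper": 0,"offset": [0,0.0015,0],"rotation": [0,0,0]}
    - {"gripper": 0,"offset": [0,0.001,0],"rotation": [0,0,0]}

```text
clock: 10.65
position: [0.6132, -0.1335, 0.0585]
ee_rot: [0.021, 1.0, -0.002, 0.001]
ft_force: [0.2, -14.3, -0.2]
grip_width: 0.001
grasp_force: 6.8
```

The force rose to 14 N with no further motion at pad y of about -73 mm, so the head is seated. Now I back off and check.

Request:
jog_arm:
  deltas:
    - {"gripper": 0,"offset": [0,-0.004,0],"rotation": [0,0,0]}
    - {"gripper": 0,"offset": [0,-0.01,0],"rotation": [0,0,0]}
    - {"gripper": 0,"offset": [0,-0.015,0],"rotation": [0,0,0]}
    - {"gripper": 0,"offset": [0,-0.015,0],"rotation": [0,0,0]}
    - {"gripper": 0,"offset": [0,0,-0.02],"rotation": [0,0,0]}
    - {"gripper": 0,"offset": [0,0,-0.04],"rotation": [0,0,0]}
    - {"gripper": 0,"offset": [0,0,-0.04],"rotation": [0,0,0]}
    - {"gripper": 0,"offset": [0,0,-0.04],"rotation": [0,0,0]}
    - {"gripper": 0,"offset": [0.04,0,0],"rotation": [0,0,0]}
    - {"gripper": 0,"offset": [0.04,0,0],"rotation": [0,0,0]}
    - {"gripper": 0,"offset": [0.04,0,0],"rotation": [0,0,0]}
    - {"gripper": 0,"offset": [0.04,0,0],"rotation": [0,0,0]}
    - {"gripper": 0,"offset": [0,0,0],"rotation": [0,0,0]}

```text
clock: 11.95
position: [0.4472, -0.1694, 0.1981]
ee_rot: [0.022, 1.0, 0.002, -0.0]
ft_force: [-0.1, -0.4, 0.8]
grip_width: 0.002
grasp_force: 0.0
```

```bash
python3 - <<'E'
from h import *
t=imaging.camera("top");s=imaging.camera("scene")
a=cv2.resize(t[150:280,290:470],None,fx=3.3,fy=3.3,interpolation=cv2.INTER_CUBIC)
b=cv2.resize(s[160:245,225:340],None,fx=3.3,fy=3.3,interpolation=cv2.INTER_CUBIC)
c=np.zeros((a.shape[0]+0,a.shape[1],3),np.uint8);c[:]=a
o=np.zeros((600,800,3),np.uint8);o[:a.shape[0],:a.shape[1]]=a
b=cv2.resize(b,(230,170));o[430:600,:230]=b
cv2.imwrite("pics/fin.png",cv2.convertScaleAbs(o,alpha=1.5))
t0=cv2.imread("pics/top0.png").astype(int);d=np.abs(t-t0).max(2)
for n,(x,y,w,h) in dict(bowl=(230,195,60,60),aid=(290,120,58,48),jar=(355,118,40,40),key_a=(250,145,25,42),key_b=(425,150,20,40),door=(430,193,32,62)).items():print(n,(d[y:y+h,x:x+w]>40).mean().round(3))
E
python3 st.py
```

```text
bowl 0.0
aid 0.0
jar 0.0
key_a 0.0
key_b 0.0
door 0.062
[ -80.5 -114.6] 0.1987 [0.5 0.9] 0.7
```

View pics/fin.png

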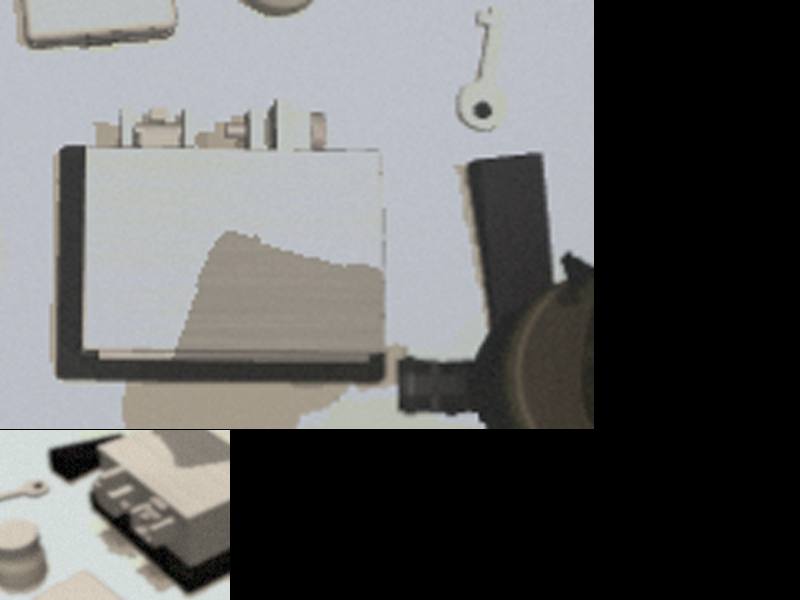

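The picture shows the cover shut and the pin head home against the fork at (317,128), with the pin tip out on the far side at (237,130). The bystanders have not moved; the doorstop's difference value comes only from the arm overlapping it.

```bash
python3 -c "
from workcell import workorder
print(workorder.hand_in())"
```

```text
the job is handed in; nothing more can be done
None
```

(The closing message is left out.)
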